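# Pack the rolling pin and lift the tart kit

## Robot

A 6-joint arm with a two-finger parallel gripper is mounted at the origin on the work surface. World frame = base frame: x ahead of the robot, y to its left, z up, the work surface at z = 0. Lengths are in mm, angles in degrees, forces in N, time in s.
With the tool pointing down it reaches from about 325 to 775 mm from the base axis. Payload 5.5 kg.
Tool frame: the origin (TCP) lies on the centre line of the jaws, within the pads' length; the fingertips stand robot.tcp_to_tips ahead of it and the grasp point (between the pads) lies 3 mm ahead of it (robot.tcp_to_tips is the distance from the TCP to the fingertips, in mm); z points along the fingers, y is the line along which they close (so a half turn about z gives the same grasp; the last joint's range is limited). The gripper opens to 88 mm and grips with 3 to 60 N. Pads are 20 mm wide; open, the fingers measure 115 mm over their backs; the gripper's body (75 mm by 178 mm) begins 61 mm behind the grasp point.
Start: joints at [67.397, 5.22, 70.514, -0, 104.267, -3.249], TCP at [198.852, 566.105, 244.631] pointing down, gripper open.
Joint ranges: [-164.24, 164.24], [-49.07, 125.15], [9.68, 141.18], [-86.29, 266.29], [3.28, 154.24], [-151.56, 151.56]. Speed limits (degrees/s): [147.25, 147.25, 172.46, 180, 180, 180].

## Interface

Orientations are given as [roll, pitch, yaw] about the fixed x, y, z axes, in that order (R = Rz(yaw) Ry(pitch) Rx(roll)).
In Python, from bench import robot gives the robot as it stands.
- The arm moves only by the tool jog_arm, never from a script. Its argument "increments" is a list of rows, each a list of 3 entries, a list of its own where there are three numbers: the shift along the tool's x, y, z in mm, then the turn about the tool's z in degrees, then the finger opening in mm, from 0 to 87.8. A call has 1 to 5 rows; each row shifts and turns the commanded pose from where the row before left it, along the tool's axes as they then stand; what a row does not reach is not made up. A row lasts 1/12 s, in which the tool goes at most 41.7 mm and 7.16 degrees, less where a joint would pass 70% of its speed; a pose out of reach is approached as far as the arm can. A call is refused whole if a number of a shift passes 41.7 or a number of a turn 7.16, either way. A call with a gripper value outside its range is refused whole. The fingers move at their own pace and stop on an object; "grip_force" is the grip in N (left out, the last holds). Time passes only in rows, so rows that do not move let the fingers close. It gives the time, the measured TCP pose, the force, the opening and the grip force at its end, in the units of the state.
- robot.get_state(): the state, without advancing time (a new reading comes with each control period).
- robot.camera(name): name is "scene" or "top" or "wrist"; returns (picture, depth): 480x640x3 uint8, red, green, blue; 480x640 float32, mm along the optical axis (not along the pixel's ray), 0 where there is no reading.
- robot.camera_model(name): a dict with "fovy" (degrees; the focal length in pixels is half the picture's height over the tangent of half this angle, whatever the lens; pixels are square), "cx", "cy" (the principal point, pixels), "k1" (the pictures are not rectified: a ray, as slopes to the right and down, at radius r is drawn at 1 + k1 r^2 times it, then the intrinsics apply), "R" (3x3) and "t" (3): a world point X has camera coordinates R X + t. Camera axes: x right, y down, z forward; pixel columns grow to the right and rows downward; lengths in mm; the calibration is good to about 2 mm. A picture is of the moment at which its call begins: read the wrist's pose just before it. camera_model takes no time and is no camera call; for the wrist camera it gives the pose at the moment of the call.
- robot.close_job(): hands the job in; it is judged then, once.
The state is a dict: "time": time; "joint_positions": joint angles; "dq": joint speeds; "tau": joint torques, N m; "tcp_pos": TCP position; "orientation": TCP orientation; "contact_force": force on the tool from outside, world axes, zero at the start; "moment": the same for the moment, N m; "width": finger opening in mm; "gripper_force": force on a finger pad.
Only numpy, scipy, OpenCV 4.12 (cv2) and the standard library are available. Lean on these libraries where they do the work, as an engineer would, in place of code of your own. Each camera call takes 0.05 s, during which the arm holds its last target. There are 200 camera calls.

## Task

Get the tart-making kit ready to be carried off: draw the small rolling pin up out of the white tool holder, stand it in the empty square corner socket of the plywood carrier, lowering it to the bottom before you let go. Then take the carrier by the middle of its bar handle, lift it about 10 cm or more clear of the counter and finish while still holding it there in the air, level and steady, with pin, jar and tins all in it. Leave the whisk and the brush in the holder, do not knock the other things on the counter about, and do not tip the carrier.

Things in the scene. Friction and masses are not known exactly. Their poses are not given: they have to be found in the camera images.
- pin: plain turned light-wood rolling pin (the only tool with neither wires nor bristles), 190 mm long, 24 mm diameter over its whole length, ends chamfered over 6 mm; 40 to 85 g. Stands upright in one of the three wells of the holder (which one varies), may lean a few degrees. Origin: centre of its foot; z runs up along it to its top
- holder: fixed white ceramic block 70 (x) x 210 (y) x 90 mm high with three square wells 32 mm wide, 82 mm deep, in a row along its y at -66, 0 and +66 mm, so what stands in them has its foot 8 mm above the counter. Origin: centre of its underside; z up. It stands either left or right of the middle of the counter, the carrier on the other side
- carrier: loose plywood tote 150 (x) x 300 (y) mm, walls 80 high, 6 thick, floor 6; bar handle along y over its middle (z 125 to 151), on end posts 36 wide in x, 154 high. Jar and tins loose in its -x (robot) part; 5 fixed piping nozzles (50 high) in the strip at +x, whose -y corner is the empty socket. Packed: 0.55 to 0.75 kg, balanced within 15 mm of the handle's middle. Origin: centre of underside, z up
- socket (a point): centre of the floor of the carrier's square corner socket: 40 x 40 mm inside, walls rise 74 mm above this point; at (49, -124, 6) mm in the carrier's frame; axes as the carrier's
- handle (a point): centre of the wooden bar handle, at (0, 0, 138) mm in the carrier's frame, axes as the carrier's. The bar runs 288 mm along y, is 14 mm thick (x) and 26 mm tall; grip it across its thickness
- whisk: steel balloon whisk, 150 mm tall, 42 mm over its wires, standing handle down in another well. Stays there. Origin: centre of its foot
- brush: pastry brush with wooden handle, 148 mm tall, 42 mm wide head, standing handle down in another well. Stays there. Origin: centre of its foot
- jar: closed glass jar with steel cap, 56 mm diameter, 85 mm high, standing loose in the carrier at its +y end. Stays there. Origin: centre of its underside
- tins: nested stack of steel tart tins, 85 mm across, 39 mm high, loose in the middle of the carrier's -x part. Stays there. Origin: centre of its underside
- tart: meringue tart, 124 mm across, 38 mm high, at the far side of the counter. Bystander. Origin: centre of its underside
- ramekin: small white bowl, 70 mm across, 42 mm high, at the far side of the counter. Bystander. Origin: centre of its underside
There are look-alikes about, which are no part of the job. Leave any yellow look-alike of the brush alone.

How it is judged (in metres and radians):
On the way, in this order (a step that is already met when the one before it is completed fails the run):
1. the pin is drawn out of the holder: its foot is above the holder's rim (90 mm) while the fingers hold it (height (world z) of pin above 0.092 m and contact force between the fingers and pin above 0.5 N), for 0.05 s.
2. the pin stands at the bottom of the corner socket, let go, the carrier still on the counter (distance between pin and socket below 0.016 m and angle between pin's own z axis and vertical below 0.35 rad and contact force between the fingers and pin below 0.1 N and height (world z) of carrier below 0.01 m), for 0.2 s.
At the end, for the whole second after the job is handed in: Carrier held by the fingers within 6 cm of its handle's middle, underside over 7 cm up, tilt under 0.12 rad, under 0.03 m/s and 0.15 rad/s, free of holder and bystanders; pin upright in the corner socket (foot 16 mm, tilt 0.35), jar and tins on its floor; whisk and brush in the holder (height (world z) of carrier above 0.07 m and angle between carrier's own z axis and vertical below 0.12 rad and linear speed of carrier below 0.03 m/s and angular speed of carrier below 0.15 rad/s and contact force between the fingers and carrier above 2 N and distance between handle and the grasp point below 0.06 m and distance between pin and socket below 0.016 m and angle between pin's own z axis and vertical below 0.35 rad and z of jar in the frame of carrier between 0 and 0.02 m and distance between jar and carrier below 0.17 m and angle between jar's own z axis and vertical below 0.3 rad and z of tins in the frame of carrier between 0 and 0.02 m and distance between tins and carrier below 0.12 m and distance between each of whisk, brush and holder below 0.085 m and height (world z) of each of whisk, brush below 0.03 m and contact force between carrier and holder below 0.1 N and contact force between carrier and whisk below 0.1 N and contact force between carrier and brush below 0.1 N and contact force between carrier and tart below 0.1 N and contact force between carrier and ramekin below 0.1 N); the arm keeps its last pose, push and grip.
It fails at once if the pin is let go while its foot is over the socket and more than 40 mm above its floor (horizontal distance between pin and socket below 0.03 m and z of pin in the frame of socket above 0.04 m and contact force between the fingers and pin below 0.02 N).
It fails at once if the carrier is tipped more than 0.35 rad (angle between carrier's own z axis and vertical above 0.35 rad).
It fails at once if the whisk or the brush is lifted out or displaced more than 50 mm (distance of any of whisk, brush from where it was at the start of the episode above 0.05 m).
It fails at once if the tart or the small bowl is pushed more than 40 mm (distance of any of tart, ramekin from where it was at the start of the episode above 0.04 m).
It also fails if it takes over 58 s, if anything falls off the work surface, if the arm or the gripper's body presses on something with over 40 N, if the wrist force passes 120 N, or if a joint passes its speed limit or range.

## Working session

There is one attempt and no reset: what is moved stays moved. The work goes in short steps, Python scripts to look and compute and a tool call to move; the robot and the scene stay as the last step left them, time stands still between calls to the robot, and variables do not carry over. Pictures are saved under pics/ and viewed, at most 10 in all, crops included, and the job is handed in when it is done.

Besides the shell and the picture viewer there is one more tool, called after ">>>" by a JSON object that holds its "method" and its "body". jog_arm: Moves the arm, as the interface text tells. Its arguments: {"type":"object","properties":{"increments":{"type":"array"},"grip_force":{"type":"number"}},"required":["increments"]}

```bash
mkdir -p pics; cat > h.py <<'E'
import numpy as np, cv2
from bench import robot
def snap(n,f):
    m=robot.camera_model(n); p,d=robot.camera(n)
    cv2.imwrite(f'pics/{f}.png',p[:,:,::-1]); np.savez(f'{f}.npz',p=p,d=d,**{k:np.array(v) for k,v in m.items()})
    return p,d,m
def load(f):
    z=np.load(f'{f}.npz'); return z['p'],z['d'],{k:z[k] for k in ('fovy','cx','cy','k1','R','t')}
def slopes(m,uv):
    f=240/np.tan(np.radians(m['fovy'])/2); uv=np.atleast_2d(np.float64(uv))
    K=np.array([[f,0,m['cx']],[0,f,m['cy']],[0,0,1]],float)
    return cv2.undistortPoints(uv.reshape(-1,1,2),K,np.array([m['k1'],0,0,0],float)).reshape(-1,2)
def ray(m,uv):
    s=slopes(m,uv); R=np.array(m['R']); t=np.array(m['t'])
    return -R.T@t, np.c_[s,np.ones(len(s))]@R
def plane(m,uv,z):
    o,d=ray(m,uv); return o+d*((z-o[2])/d[:,2])[:,None]
def cloud(d,m):
    v,u=np.mgrid[0:480,0:640]; o,r=ray(m,np.c_[u.ravel(),v.ravel()])
    X=o+r*d.reshape(-1,1); X[d.ravel()==0]=np.nan
    return X.reshape(480,640,3)
E
python3 - <<'E'
from h import *
a=snap('top','top0')[0]; b=snap('scene','scene0')[0]
print(robot.get_state(), robot.tcp_to_tips)
E
```

```text
{'time': 0.1, 'joint_positions': array([ 6.73967429e+01,  5.25761857e+00,  7.05741666e+01, -4.43667729e-04,
        1.04267862e+02, -3.24952650e+00]), 'dq': array([ 0.01922133, -0.02472483, -0.18202637, -0.02288341, -0.11826379,
        0.02181378]), 'tau': array([ 2.55794315e-03, -4.47860456e+01, -4.07566881e+01,  7.01155351e-02,
        2.84695881e-02, -1.25180886e-04]), 'tcp_pos': array([198.7624224 , 565.87470615, 243.64023743]), 'orientation': array([-1.79900488e+02, -5.21898554e-03,  1.60646156e+02]), 'contact_force': array([ 0.36025775,  0.22907123, -0.19045973]), 'moment': array([-0.02291267,  0.00720042, -0.01406575]), 'gripper_force': 0.0, 'width': 88.26744820561656} 22.0
```

View pics/top0.png

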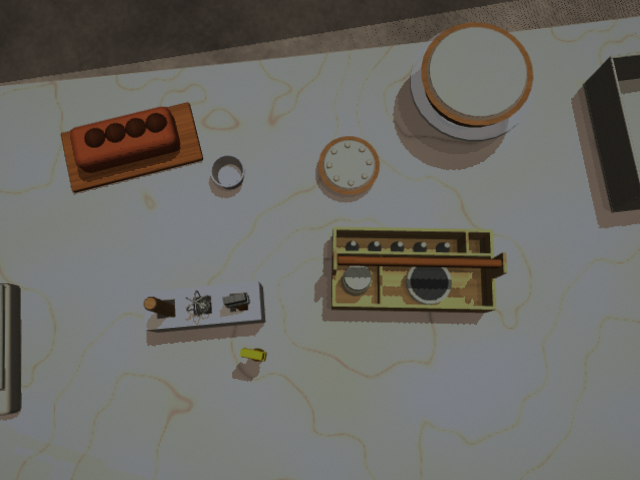

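View pics/scene0.png

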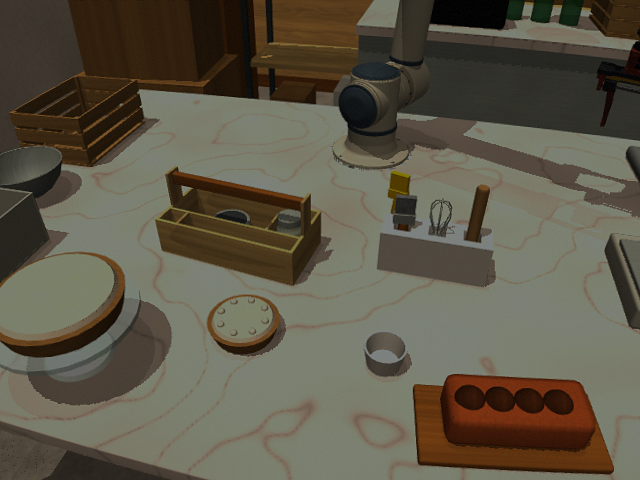

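The top picture shows the holder at the left around (205,305). Three things stand in it: a wooden rod at (152,302), the whisk at (198,303) and a dark-headed brush at (236,300). A yellow brush look-alike stands outside it at (253,354). The carrier is around (413,270), with its empty socket at the far right corner (480,243) and the bar along row 262. In the scene picture the rod is at (478,213) and the brush at (404,210). The rod fits the pin because it has no wires or bristles. Next I measure and crop to confirm.

```bash
python3 - <<'E'
from h import *
np.set_printoptions(precision=1,suppress=True)
p,d,m=load('top0'); C=cloud(d,m)
ps,ds,ms=load('scene0'); S=cloud(ds,ms)
print('cam',-np.array(m['R']).T@m['t'],-np.array(ms['R']).T@ms['t'])
for n,uv in dict(pin=(152,302),whisk=(198,303),brush=(236,300),sock=(480,243),bar=(413,262),tins=(430,285),jar=(357,280),tart=(349,166),ram=(228,172)).items(): print(n,C[uv[1],uv[0]])
def rect(mask,z,n):
    cs,_=cv2.findContours(mask.astype(np.uint8),cv2.RETR_EXTERNAL,cv2.CHAIN_APPROX_NONE)
    c=max(cs,key=cv2.contourArea).reshape(-1,2); X=plane(m,c,z)[:,:2].astype(np.float32)
    r=cv2.minAreaRect(X); print(n,r, np.mean(C[mask][:,2])); return r
Z=C[...,2]
v,u=np.mgrid[0:480,0:640]
k=np.ones((3,3),np.uint8)
hm=(abs(Z-90)<8)&(u>130)&(u<280)&(v>260)&(v<350); rect(cv2.morphologyEx(hm.astype(np.uint8),cv2.MORPH_CLOSE,np.ones((9,9)))>0,90,'holder')
cm=(abs(Z-80)<8)&(u>310)&(u<520)&(v>210)&(v<330); rect(cv2.morphologyEx(cm.astype(np.uint8),cv2.MORPH_CLOSE,np.ones((9,9)))>0,80,'carrier')
bm=(abs(Z-150)<9)&(u>310)&(u<520)&(v>210)&(v<330); rect(bm,152,'bar')
# pin: slices of both clouds
for nm,X in (('top',C[280:330,135:180]),('scene',S[170:260,455:500])):
    X=X.reshape(-1,3)
    for z in range(95,205,15):
        q=X[abs(X[:,2]-z)<5]
        if len(q): print(nm,z,len(q),np.nanmedian(q,0),np.ptp(q,0))
a=cv2.resize(p[260:380,130:290],(800,600),interpolation=cv2.INTER_CUBIC); b=cv2.resize(ps[165:285,370:505],(0,0),fx=4,fy=4)
a=cv2.resize(a,(400,300)); b=cv2.resize(b,(338,300)); cv2.imwrite('pics/c0.png',np.hstack([a,b])[:,:,::-1])
E
```

```text
cam [ 353.9   -1.5 1200.9] [1300.   155.4  654.7]
pin [478.9 258.  194.4]
whisk [472.5 189.5 159.4]
brush [470.6 125.4 154.1]
sock [ 543.5 -348.1   15.1]
bar [ 501.6 -187.   151.8]
tins [ 468.9 -231.1   46.4]
jar [488.5 -90.6  92.8]
tart [ 725.7 -108.8   34.5]
ram [749.8 136.8   7.9]
holder ((475.5564270019531, 195.49441528320312), (210.66587829589844, 72.42912292480469), 88.45342254638672) nan
carrier ((550.6669311523438, -203.81109619140625), (300.87896728515625, 57.65584945678711), 83.10433197021484) nan
bar ((501.36572265625, -197.53025817871094), (300.6353759765625, 38.80653762817383), 82.4317398071289) 150.84926268569419
top 95 406 [467.7 264.2  91.3] [70.2 65.2  9.4]
top 110 19 [471.6 251.2 110.7] [19.3  9.5  9.1]
top 125 19 [472.5 251.  124.6] [17.6 11.7  9.6]
top 140 22 [471.1 252.1 139.9] [19.6 15.8  8.7]
top 155 20 [473.2 251.2 153.8] [22.6 10.8  8.7]
top 170 18 [471.  251.8 168.1] [15.9 10.2  9.4]
top 185 25 [472.5 252.  184.3] [22.8 14.2  8.2]
top 200 118 [476.8 260.5 197.4] [22.1 21.6  6.6]
scene 95 100 [489.3 260.6  91.5] [67.9 71.9  9.4]
scene 110 58 [489.8 262.4 110. ] [19.  21.6  9.9]
scene 125 55 [490.3 262.3 125.2] [19.6 21.8  9.6]
scene 140 62 [490.4 261.5 139.9] [15.1 23.4  9.8]
scene 155 61 [489.9 263.  154.9] [13.5 23.4  9.6]
scene 170 72 [490.  261.7 171. ] [19.1 23.9  9.8]
scene 185 73 [490.  261.4 185.4] [14.8 23.7  9.9]
scene 200 62 [482.5 263.3 197.2] [22.8 20.9  4. ]
```

View pics/c0.png

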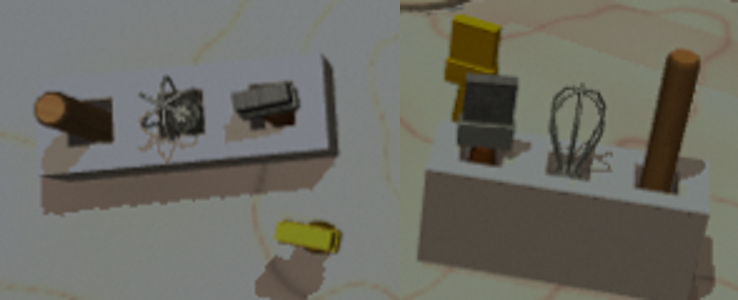

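The crop confirms it: the pin is the plain rod at the left in the top view, in the +y well. It has no wires or bristles, and the yellow brush stands outside the holder. Its position is about (478,262), near upright, with the top at 198 mm as it should be. The carrier yaw still needs a cleaner fit.

```bash
python3 - <<'E'
from h import *
np.set_printoptions(precision=1,suppress=True)
p,d,m=load('top0'); C=cloud(d,m); v,u=np.mgrid[0:480,0:640]
hsv=cv2.cvtColor(p,cv2.COLOR_RGB2HSV); print(hsv[262,413],hsv[308,413],hsv[250,500])
Z=C[...,2]
bm=(abs(Z-151)<6)&(u>345)&(u<490)&(v>240)&(v<285)
c=[]
for x in range(345,490,3):
    r=np.where(bm[:,x])[0]
    if len(r)>3: c.append((x,(r.min()+r.max())/2,np.ptp(r)+1))
c=np.array(c); W=plane(m,c[:,:2],151); print(c[::8]); l=np.polyfit(W[:,1],W[:,0],1); print('bar x=a*y+b',l,'yaw',-np.degrees(np.arctan(l[0])),'resid',np.std(W[:,0]-np.polyval(l,W[:,1])))
# outer wall tops z~80: near and far rims
def edge(cols,rows,pick):
    o=[]
    for x in cols:
        r=rows[(abs(Z[rows,x]-80)<5)]
        if len(r): o.append((x,pick(r)))
    o=np.array(o,float); X=plane(m,o,80); 
    for _ in range(3):
        l=np.polyfit(X[:,1],X[:,0],1); e=X[:,0]-np.polyval(l,X[:,1]); X=X[abs(e)<max(2,2*e.std())]
    return l,len(X)
print('near',edge(range(345,485,3),np.arange(295,325),lambda r:r.max()+.5))
print('far',edge(range(345,485,3),np.arange(215,250),lambda r:r.min()-.5))
def edgey(rows,cols,pick):
    o=[]
    for y in rows:
        r=cols[(abs(Z[y,cols]-80)<5)]
        if len(r): o.append((pick(r),y))
    o=np.array(o,float); X=plane(m,o,80)
    return np.c_[X[:,0],X[:,1]][::3]
rows=list(range(232,246,2))+list(range(280,306,3))
print('+y edge',edgey(rows,np.arange(320,350),lambda r:r.min()-.5).T)
print('-y edge',edgey(rows,np.arange(475,510),lambda r:r.max()+.5).T)
cv2.imwrite('pics/c1.png',cv2.resize(p[215:325,320:520],(800,440),interpolation=cv2.INTER_CUBIC)[:,:,::-1])
E
```

```text
[ 12 185 105] [ 20 125  53] [110  12 130]
[[348.  259.5   8. ]
 [372.  259.5   8. ]
 [396.  260.5   8. ]
 [420.  260.5   8. ]
 [444.  261.5   8. ]
 [468.  261.5   8. ]]
bar x=a*y+b [  0.1 529. ] yaw -7.571067056085934 resid 0.44724724448592895
near (array([  0.1, 454.3]), 45)
far (array([  0.1, 605.2]), 47)
+y edge [[585.6 574.1 562.9 484.4 467.8 451.4]
 [-57.4 -56.1 -52.8 -43.4 -41.4 -39.4]]
-y edge [[ 551.2  539.9  528.6  450.5  434.   417.8]
 [-355.9 -353.9 -351.8 -341.6 -340.5 -337.5]]
```

View pics/c1.png

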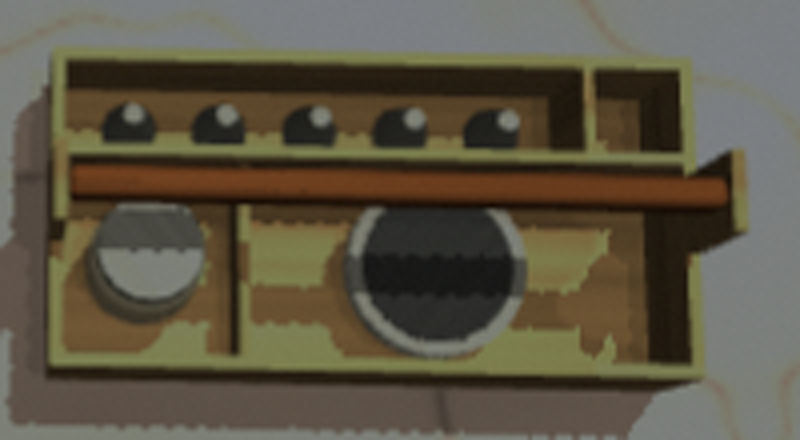

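>>> {"method": "jog_arm", "body": {"increments": [[[0, 0, 0], -5.9, 44], [[0, 0, 0], -5.9, 44], [[-20, -16, 0], 0, 44], [[-28, -24, 0], 0, 44], [[-28, -24, 0], 0, 44]], "grip_force": 20}}

```text
time: 0.52
tcp_pos: [265.7, 492.0, 243.6]
orientation: [-179.9, -0.0, 172.6]
contact_force: [1.5, 0.2, -0.1]
width: 58.0
gripper_force: 0.0
```

>>> {"method": "jog_arm", "body": {"increments": [[[-28, -24, 0], 0, 44], [[-28, -24, 0], 0, 44], [[-28, -24, 0], 0, 44], [[-28, -24, 0], 0, 44], [[-28, -24, 0], 0, 44]]}}

```text
time: 0.93
tcp_pos: [389.5, 353.7, 244.2]
orientation: [-180.0, -0.0, 172.5]
contact_force: [1.0, 0.7, -0.7]
width: 44.0
gripper_force: 0.0
```

```bash
python3 - <<'E'
from h import *
p,d,m=load('top0'); print('rim centre',plane(m,(479.5,242.75),80))
s=robot.get_state(); print(s['time'],s['tcp_pos'],s['orientation'],s['width'])
E
```

```text
rim centre [[ 533.68395217 -328.29048982   80.        ]]
0.9333 [389.51187949 353.71285908 244.24112428] [-1.79977272e+02 -2.33007641e-02  1.72457155e+02] 43.978620455708906
```

>>> {"method": "jog_arm", "body": {"increments": [[[-28, -22, 0], 0, 44], [[-28, -22, 0], 0, 44], [[-26, -20, 0], 0, 44], [[-19, -16, 0], 0, 44], [[0, 0, 0], 0, 44]]}}

```text
time: 1.35
tcp_pos: [480.8, 259.2, 243.6]
orientation: [-179.9, -0.0, 172.2]
contact_force: [0.1, -0.9, 0.1]
width: 44.0
gripper_force: 0.0
```

```bash
python3 - <<'E'
from h import *
np.set_printoptions(precision=1,suppress=True)
s=robot.get_state(); print(s['tcp_pos'],s['orientation'])
p,d,m=snap('wrist','w0'); W=cloud(d,m)
Z=W[...,2]; k=(Z>188)&(Z<215)&(abs(W[...,0]-478)<40)&(abs(W[...,1]-262)<40)
q=W[k]; print(len(q),np.nanmedian(q,0),np.nanpercentile(q,[2,98],axis=0))
E
```

```text
[480.8 259.2 243.6] [-179.9   -0.   172.2]
1733 [477.4 263.6 198.2] [[468.7 253.  189.1]
 [488.4 273.9 199.8]]
```

View pics/w0.png

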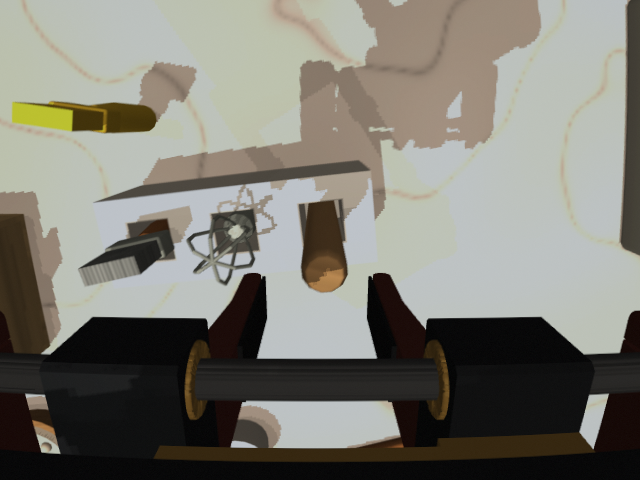

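The wrist view shows the pin top at (324,272), between the fingers at (262,290) and (370,290). The whisk at (235,232) is clear of the left finger. The pin centre measures (478,263), so I shift slightly, go down and grip.

>>> {"method": "jog_arm", "body": {"increments": [[[3, 3.5, 5], 0, 44], [[0, 0, 22], 0, 44], [[0, 0, 26], 0, 44], [[0, 0, 24], 0, 44], [[0, 0, 0], 0, 44]]}}

```text
time: 1.82
tcp_pos: [472.5, 267.2, 161.4]
orientation: [-179.7, -0.5, 172.6]
contact_force: [0.3, -0.3, -0.5]
width: 43.9
gripper_force: 0.0
```

>>> {"method": "jog_arm", "body": {"increments": [[[0, 0, 0], 0, 20], [[0, 0, 0], 0, 18], [[0, 0, 0], 0, 18], [[0, 0, 0], 0, 18], [[0, 0, 0], 0, 18]], "grip_force": 25}}

```text
time: 2.23
tcp_pos: [476.5, 267.1, 170.0]
orientation: [179.9, 0.2, 172.5]
contact_force: [-0.2, 0.1, 5.4]
width: 23.4
gripper_force: 25.0
```

>>> {"method": "jog_arm", "body": {"increments": [[[0, 0, 0], 0, 18], [[0, 0, 0], 0, 18], [[0, 0, -6], 0, 18], [[0, 0, -12], 0, 18], [[0, 0, -16], 0, 18]]}}

```text
time: 2.65
tcp_pos: [475.4, 266.2, 201.3]
orientation: [-179.9, -0.1, 172.4]
contact_force: [-0.6, 0.6, -0.5]
width: 24.1
gripper_force: 25.0
```

>>> {"method": "jog_arm", "body": {"increments": [[[0, 0, -18], 0, 18], [[0, 0, -18], 0, 18], [[0, 0, -18], 0, 18], [[0, 0, -18], 0, 18], [[0, 0, -10], 0, 18]]}}

```text
time: 3.07
tcp_pos: [476.2, 266.6, 286.9]
orientation: [179.9, 0.2, 172.4]
contact_force: [-0.0, -0.4, 1.0]
width: 23.9
gripper_force: 25.0
```

>>> {"method": "jog_arm", "body": {"increments": [[[0, 0, -8], 0, 18], [[0, 0, 0], 0, 18], [[0, 0, 0], 0, 18]]}}

```text
time: 3.32
tcp_pos: [476.0, 266.6, 291.4]
orientation: [-180.0, -0.0, 172.4]
contact_force: [-0.7, -0.0, -1.3]
width: 23.4
gripper_force: 25.0
```

```bash
cat >> h.py <<'E'
def pinfit(tag,zmax):
    "pin below the fingers, seen by scene camera: centres of slices"
    T=robot.get_state()['tcp_pos']; p,d,m=snap('scene',tag); S=cloud(d,m)
    hsv=cv2.cvtColor(p,cv2.COLOR_RGB2HSV)
    k=(np.hypot(S[...,0]-T[0],S[...,1]-T[1])<45)&(S[...,2]<T[2]-24)&(S[...,2]>zmax)
    o=(-np.array(m['R']).T@m['t'])
    q=S[k]; print('lowest',np.percentile(q[:,2],1))
    for z in np.arange(q[:,2].min()+8,q[:,2].max()-3,18):
        s=q[abs(q[:,2]-z)<6]
        if len(s)<8: continue
        v=s.mean(0)-o; v=v[:2]/np.hypot(*v[:2]); n=np.array([-v[1],v[0]])
        a=s[:,:2]@n; b=np.percentile(s[:,:2]@v,5)
        c=n*(a.min()+a.max())/2+v*(b+12)
        print('z',round(z),'c',c.round(1),'w',round(np.ptp(a),1))
E
python3 - <<'E'
from h import *
s=robot.get_state(); print(s['tcp_pos']); pinfit('s1',100)
E
```

```text
[475.9713917  266.58839538 291.42044197]
lowest 130.59772743901118
z 135 c [481.4 265.9] w 23.8
z 153 c [481.2 266.1] w 23.7
z 171 c [481.1 266.2] w 23.8
z 189 c [480.9 266.4] w 24.0
z 207 c [481.2 266.6] w 23.8
z 225 c [481.2 266.8] w 23.8
z 243 c [481.8 266.6] w 22.1
z 261 c [481.6 266.8] w 22.3
```

Pin is vertical with its foot at 130 mm, sitting about 5 mm off the TCP in x. I raise it clear of the whisk and brush, then carry it over.

>>> {"method": "jog_arm", "body": {"increments": [[[0, 0, -10], 0, 18], [[0, 0, -20], 0, 18], [[0, 0, -20], 0, 18], [[0, 0, -4], 0, 18], [[-2, -9, 0], 0, 18]]}}

```text
time: 3.78
tcp_pos: [476.8, 258.2, 346.9]
orientation: [179.9, 0.1, 172.5]
contact_force: [0.1, -0.3, -0.5]
width: 23.6
gripper_force: 25.0
```

>>> {"method": "jog_arm", "body": {"increments": [[[-5, -20, 0], 0, 18], [[-6.5, -28, 0], 0, 18], [[-6.5, -28, 0], 0, 18], [[-6.5, -28, 0], 0, 18], [[-6.5, -28, 0], 0, 18]]}}

```text
time: 4.2
tcp_pos: [489.7, 120.6, 343.7]
orientation: [-179.9, -0.1, 172.5]
contact_force: [-0.1, -0.2, -0.9]
width: 23.7
gripper_force: 25.0
```

>>> {"method": "jog_arm", "body": {"increments": [[[-6.5, -28, 0], 0, 18], [[-6.5, -28, 0], 0, 18], [[-6.5, -28, 0], 0, 18], [[-6.5, -28, 0], 0, 18], [[-6.5, -28, 0], 0, 18]]}}

```text
time: 4.62
tcp_pos: [503.3, -22.5, 343.8]
orientation: [-180.0, -0.1, 172.4]
contact_force: [0.2, 0.4, -0.7]
width: 23.4
gripper_force: 25.0
```

>>> {"method": "jog_arm", "body": {"increments": [[[-6.5, -28, 0], 0, 18], [[-6.5, -28, 0], 0, 18], [[-6.5, -28, 0], 0, 18], [[-6.5, -28, 0], 0, 18], [[-6.5, -28, 0], 0, 18]]}}

```text
time: 5.03
tcp_pos: [517.0, -165.6, 343.8]
orientation: [180.0, -0.1, 172.4]
contact_force: [0.4, -0.1, -0.5]
width: 23.4
gripper_force: 25.0
```

>>> {"method": "jog_arm", "body": {"increments": [[[-6.5, -28, 0], 0, 18], [[-6.5, -28, 0], 0, 18], [[-6, -28, 0], 0, 18], [[-6, -28, 0], 0, 18], [[-5, -22, 0], 0, 18]]}}

```text
time: 5.45
tcp_pos: [528.9, -302.9, 343.3]
orientation: [180.0, -0.2, 172.4]
contact_force: [0.3, 0.1, 0.2]
width: 23.6
gripper_force: 25.0
```

>>> {"method": "jog_arm", "body": {"increments": [[[-3, -15, 0], 0, 18], [[-2, -9, 0], 0, 18], [[0, 0, 0], 0, 18], [[0, 0, 0], 0, 18]]}}

```text
time: 5.78
tcp_pos: [531.3, -324.9, 344.5]
orientation: [179.9, -0.1, 172.4]
contact_force: [-0.7, 0.6, 1.0]
width: 23.5
gripper_force: 25.0
```

```bash
python3 - <<'E'
from h import *
np.set_printoptions(precision=1,suppress=True)
s=robot.get_state(); print(s['tcp_pos'],s['orientation']); pinfit('s2',158)
p,d,m=snap('wrist','w1')
E
```

```text
[ 531.3 -324.9  344.5] [179.9  -0.1 172.4]
lowest 184.52537234742576
z 189 c [ 536. -324.] w 23.4
z 207 c [ 535.8 -323.9] w 22.5
z 225 c [ 536.6 -324.1] w 22.2
z 243 c [ 536.5 -323.4] w 23.7
z 261 c [ 536.6 -323.8] w 23.8
z 279 c [ 536.4 -323.9] w 24.0
z 297 c [ 536.8 -324.4] w 24.4
z 315 c [ 537.1 -324. ] w 22.4
```

View pics/w1.png

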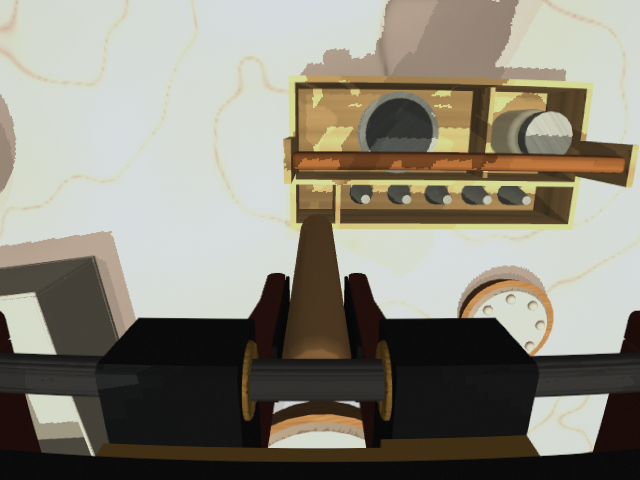

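The wrist view shows the pin foot at (318,220), just in front of the empty socket. The socket's rim runs from (299,185) to (335,185), and the carrier's outer +x corners are at (291,227) and (573,229). I check those by rays.

```bash
python3 - <<'E'
from h import *
np.set_printoptions(precision=1,suppress=True)
p,d,m=load('w1')
print(plane(m,[(291,227),(573,229),(299,185),(335,185),(291,78),(592,86)],80))
E
```

```text
[[ 557.6 -353.4   80. ]
 [ 599.5  -55.3   80. ]
 [ 515.6 -339.    80. ]
 [ 520.4 -303.1   80. ]
 [ 413.2 -332.    80. ]
 [ 454.2  -37.5   80. ]]
```

>>> {"method": "jog_arm", "body": {"increments": [[[0, -2, 10], 0, 18], [[0, 0, 22], 0, 18], [[0, 0, 26], 0, 18], [[0, 0, 22], 0, 18], [[0, 0, 8], 0, 18]]}}

```text
time: 6.3
tcp_pos: [530.6, -325.4, 252.9]
orientation: [179.9, -0.3, 172.5]
contact_force: [-1.1, -0.3, -0.8]
width: 23.6
gripper_force: 25.0
```

>>> {"method": "jog_arm", "body": {"increments": [[[0, 0, 0], 0, 18], [[0, 0, 0], 0, 18]]}}

```text
time: 6.47
tcp_pos: [531.3, -326.3, 258.0]
orientation: [180.0, -0.0, 172.5]
contact_force: [0.6, 0.2, 0.3]
width: 23.4
gripper_force: 25.0
```

```bash
python3 - <<'E'
from h import *
np.set_printoptions(precision=1,suppress=True)
s=robot.get_state(); print(s['tcp_pos'],s['orientation'],s['contact_force']); pinfit('s3',115)
E
```

```text
[ 531.3 -326.3  258. ] [180.   -0.  172.5] [0.6 0.2 0.3]
lowest 116.87572779217047
z 123 c [ 527.4 -312. ] w 56.3
z 141 c [ 527.2 -312.3] w 55.9
z 159 c [ 535.7 -324.3] w 27.6
z 177 c [ 537.  -325.9] w 23.5
z 195 c [ 536.5 -325.3] w 22.2
z 213 c [ 537.3 -325.4] w 21.9
```

>>> {"method": "jog_arm", "body": {"increments": [[[0, 0, 8], 0, 18], [[0, 0, 18], 0, 18], [[0, 0, 20], 0, 18], [[0, 0, 16], 0, 18], [[0, 0, 8], 0, 18]]}}

```text
time: 6.93
tcp_pos: [531.1, -326.7, 185.9]
orientation: [180.0, -0.1, 172.4]
contact_force: [0.0, 0.3, -1.0]
width: 23.7
gripper_force: 25.0
```

>>> {"method": "jog_arm", "body": {"increments": [[[0, 0, 0], 0, 18], [[0, 0, 3], 0, 18], [[0, 0, 3], 0, 18], [[0, 0, 3], 0, 18], [[0, 0, 3], 0, 18]]}}

```text
time: 7.35
tcp_pos: [531.7, -327.1, 176.5]
orientation: [-180.0, 0.1, 172.4]
contact_force: [0.1, 0.2, -0.4]
width: 23.6
gripper_force: 25.0
```

Foot is near 15 mm with no contact force yet, so I feel down slowly.

>>> {"method": "jog_arm", "body": {"increments": [[[0, 0, 2], 0, 18], [[0, 0, 2], 0, 18], [[0, 0, 2], 0, 18], [[0, 0, 0], 0, 18], [[0, 0, 0], 0, 18]]}}

```text
time: 7.77
tcp_pos: [531.3, -326.8, 169.5]
orientation: [180.0, -0.0, 172.4]
contact_force: [0.5, -0.6, -0.9]
width: 23.9
gripper_force: 25.0
```

>>> {"method": "jog_arm", "body": {"increments": [[[0, 0, 1], 0, 18], [[0, 0, 1], 0, 18], [[0, 0, 0], 0, 18]]}}

```text
time: 8.02
tcp_pos: [531.5, -326.9, 168.0]
orientation: [-180.0, 0.0, 172.4]
contact_force: [-1.0, -0.5, 1.2]
width: 24.0
gripper_force: 25.0
```

>>> {"method": "jog_arm", "body": {"increments": [[[0, 0, 1], 0, 18], [[0, 0, 1], 0, 18], [[0, 0, 0], 0, 18], [[0, 0, 0], 0, 18]]}}

```text
time: 8.35
tcp_pos: [531.7, -327.1, 168.0]
orientation: [-179.9, 0.2, 172.4]
contact_force: [-1.1, 0.3, 7.7]
width: 23.4
gripper_force: 25.0
```

Force rises to 7.7 N and the motion stalls at 168, so the pin is on the floor. I release it, wait and rise.

>>> {"method": "jog_arm", "body": {"increments": [[[0, 0, -1], 0, 30], [[0, 0, 0], 0, 40], [[0, 0, 0], 0, 40], [[0, 0, 0], 0, 40], [[0, 0, 0], 0, 40]]}}

```text
time: 8.77
tcp_pos: [531.2, -326.8, 166.1]
orientation: [180.0, -0.0, 172.4]
contact_force: [-1.0, 0.5, 0.0]
width: 39.7
gripper_force: 0.0
```

>>> {"method": "jog_arm", "body": {"increments": [[[0, 0, -8], 0, 40], [[0, 0, -18], 0, 40], [[0, 0, -20], 0, 40], [[0, 0, -20], 0, 40], [[0, 0, -20], 0, 40]]}}

```text
time: 9.18
tcp_pos: [531.3, -326.8, 254.1]
orientation: [-180.0, 0.0, 172.4]
contact_force: [0.4, 0.2, -0.3]
width: 40.1
gripper_force: 0.0
```

>>> {"method": "jog_arm", "body": {"increments": [[[0, 0, -20], 0, 40], [[0, 0, -8], 0, 40], [[0, 0, 0], 0, 40], [[0, 0, 0], 0, 40]]}}

```text
time: 9.52
tcp_pos: [531.5, -326.9, 280.5]
orientation: [-180.0, 0.0, 172.4]
contact_force: [-0.2, -1.2, 0.0]
width: 39.9
gripper_force: 0.0
```

```bash
python3 - <<'E'
from h import *
np.set_printoptions(precision=1,suppress=True)
s=robot.get_state(); print(s['time'],s['tcp_pos'],s['width'])
p,d,m=snap('scene','s4'); q=snap('wrist','w2')[0]
cv2.imwrite('pics/c4.png',np.hstack([cv2.resize(p[130:330,120:340],(400,364)),cv2.resize(q,(400,364))])[:,:,::-1])
E
```

```text
9.5167 [ 531.5 -326.9  280.5] 39.947020759991275
```

View pics/c4.png

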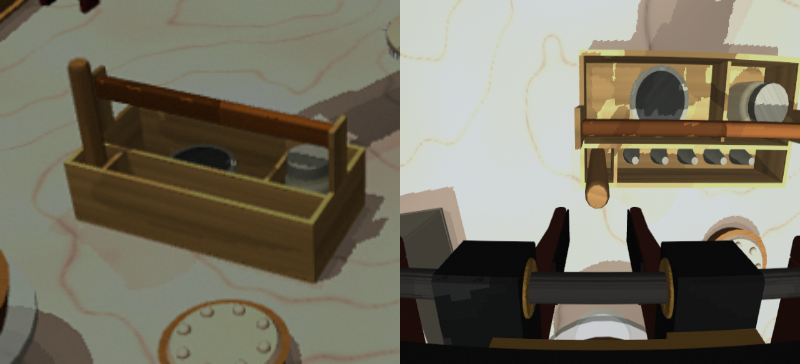

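The carrier crop shows the pin standing in the corner socket at (82,110), and the wrist view shows its top at (597,195). I re-measure the carrier from this wrist view while turning the gripper across the bar.

```bash
python3 - <<'E'
from h import *
np.set_printoptions(precision=1,suppress=True)
for f,cam in (('w2','w'),('s4','s'),('top0','t')):
    p,d,m=load(f); W=cloud(d,m); Z=W[...,2]
    ny=np.array([.1317,.9913]); nx=np.array([.9913,-.1317]); c=np.array([503.8,-197.])
    a=(W[...,:2]-c)@nx; b=(W[...,:2]-c)@ny
    k=(Z>142)&(Z<158)&(abs(a)<14)&(abs(b)<130); q=np.c_[a[k],b[k]]
    l=np.polyfit(q[:,1],q[:,0],1); print(f,'bar',k.sum(),l,'dyaw',-np.degrees(l[0]),np.percentile(q[:,0],[3,97]),'z',np.percentile(Z[k],90))
    r=(abs(Z-80)<5)&(abs(a)<90)&(abs(b)<165); print('rim a,b',np.percentile(a[r],[1,99]),np.percentile(b[r],[1,99]))
    k=(Z>95)&(Z<162)&(abs(a)<25)&(abs(b)>135)&(abs(b)<165); print('posts b',np.percentile(b[k&(b<0)],[2,98]) if (k&(b<0)).any() else '',np.percentile(b[k&(b>0)],[2,98]) if (k&(b>0)).any() else '')
E
```

```text
w2 bar 7014 [0.  0.4] dyaw -0.26777672015308945 [-6.1  7.2] z 152.42383155862706
rim a,b [-74.   75.8] [-148.   150.4]
posts b [-148.5 -135.2] [144.1 146.2]
s4 bar 801 [0.  4.9] dyaw -0.18978698248344397 [-3.2  9.9] z 150.39155914640696
rim a,b [-69.  78.] [-147.3  152.6]
posts b [-146.9 -135.4] [136.3 152.9]
top0 bar 1261 [ 0.  -1.3] dyaw -0.06346157865568923 [-7.6  6.2] z 153.58981382927277
rim a,b [-76.8  74.4] [-149.9  148.9]
posts b [-150.2 -135.7] [135.1 149.7]
```

>>> {"method": "jog_arm", "body": {"increments": [[[0, 0, 0], 4, 60], [[0, 0, 0], 7, 70], [[0, 0, 0], 7, 70], [[0, 0, 0], 7, 70], [[0, 0, 0], 7, 70]]}}

```text
time: 10.03
tcp_pos: [531.0, -326.6, 278.6]
orientation: [-180.0, -0.2, 140.1]
contact_force: [0.6, 0.0, -0.3]
width: 68.3
gripper_force: 0.0
```

>>> {"method": "jog_arm", "body": {"increments": [[[0, 0, 0], 7, 70], [[0, 0, 0], 7, 70], [[0, 0, 0], 7, 70], [[0, 0, 0], 7, 70], [[0, 0, 0], 7, 70]]}}

```text
time: 10.45
tcp_pos: [531.0, -326.6, 278.6]
orientation: [-179.9, -0.1, 105.1]
contact_force: [-0.5, -0.7, 0.1]
width: 70.0
gripper_force: 0.0
```

>>> {"method": "jog_arm", "body": {"increments": [[[0, 0, 0], 7, 70], [[0, 0, 0], 7, 70], [[0, 0, 0], 7, 70], [[0, 0, 0], 2, 70], [[0, 0, 0], 0, 70]]}}

```text
time: 10.87
tcp_pos: [531.0, -326.7, 278.7]
orientation: [-179.8, -0.1, 82.4]
contact_force: [-0.5, -0.4, -0.6]
width: 69.9
gripper_force: 0.0
```

>>> {"method": "jog_arm", "body": {"increments": [[[15, -5, 0], 0, 70], [[30, -11, 0], 0, 70], [[35, -12, 0], 0, 70], [[30, -11, 0], 0, 70], [[16, -5, 0], 0, 70]]}}

```text
time: 11.28
tcp_pos: [503.4, -193.3, 280.0]
orientation: [-179.9, -0.1, 82.6]
contact_force: [-0.2, 0.2, 0.4]
width: 70.1
gripper_force: 0.0
```

>>> {"method": "jog_arm", "body": {"increments": [[[0, 0, 10], 0, 70], [[0, 0, 20], 0, 70], [[0, 0, 20], 0, 70], [[0, 0, 8], 0, 70], [[0, 0, 0], 0, 70]]}}

```text
time: 11.7
tcp_pos: [503.2, -196.3, 218.6]
orientation: [-179.6, -0.1, 82.5]
contact_force: [-0.5, 0.2, 0.2]
width: 70.0
gripper_force: 0.0
```

>>> {"method": "jog_arm", "body": {"increments": [[[0, 0, 0], 0, 70], [[0, 0, 0], 0, 70]]}}

```text
time: 11.87
tcp_pos: [504.5, -196.7, 223.5]
orientation: [179.9, 0.0, 82.4]
contact_force: [-0.1, 0.0, 0.8]
width: 70.3
gripper_force: 0.0
```

```bash
python3 - <<'E'
from h import *
s=robot.get_state(); print(s['tcp_pos'],s['orientation'])
snap('wrist','w3')
E
```

```text
[ 504.54098669 -196.71677338  223.46727101] [1.79944952e+02 2.04382891e-02 8.24350641e+01]
```

View pics/w3.png

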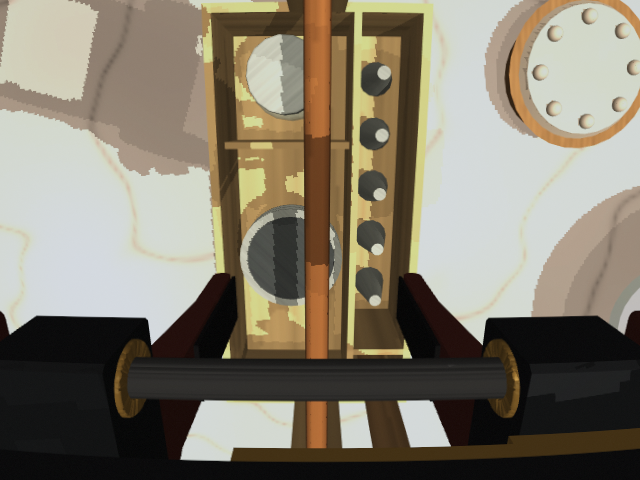

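The bar at column 317 lies midway between the fingers at (225,300) and (408,300) and is straight along them. I descend and grip.

>>> {"method": "jog_arm", "body": {"increments": [[[0, 0, 10], 0, 70], [[0, 0, 20], 0, 70], [[0, 0, 22], 0, 70], [[0, 0, 18], 0, 70], [[0, 0, 8], 0, 70]]}}

```text
time: 12.33
tcp_pos: [503.4, -195.8, 141.7]
orientation: [-179.8, -0.1, 82.4]
contact_force: [0.6, 0.3, -0.5]
width: 70.0
gripper_force: 0.0
```

>>> {"method": "jog_arm", "body": {"increments": [[[0, 0, 4], 0, 70], [[0, 0, 0], 0, 50], [[0, 0, 0], 0, 30], [[0, 0, 0], 0, 20], [[0, 0, 0], 0, 14]], "grip_force": 55}}

```text
time: 12.75
tcp_pos: [504.9, -196.4, 142.1]
orientation: [179.9, 0.0, 82.4]
contact_force: [-0.3, -0.1, 0.3]
width: 47.0
gripper_force: 0.0
```

>>> {"method": "jog_arm", "body": {"increments": [[[0, 0, 0], 0, 5], [[0, 0, 0], 0, 5], [[0, 0, 0], 0, 5], [[0, 0, 0], 0, 5], [[0, 0, 0], 0, 5]]}}

```text
time: 13.17
tcp_pos: [504.4, -196.2, 140.7]
orientation: [180.0, 0.0, 82.4]
contact_force: [1.7, -0.4, -3.9]
width: 13.8
gripper_force: 51.2
```

Gripped at 13.8 mm. I lift slowly.

>>> {"method": "jog_arm", "body": {"increments": [[[0, 0, 0], 0, 5], [[0, 0, -2], 0, 5], [[0, 0, -4], 0, 5], [[0, 0, -6], 0, 5], [[0, 0, -8], 0, 5]]}}

```text
time: 13.58
tcp_pos: [503.6, -195.9, 159.7]
orientation: [-179.8, -0.1, 82.4]
contact_force: [-0.3, 0.1, -6.2]
width: 13.7
gripper_force: 55.0
```

>>> {"method": "jog_arm", "body": {"increments": [[[0, 0, -9], 0, 5], [[0, 0, -9], 0, 5], [[0, 0, -9], 0, 5], [[0, 0, -9], 0, 5], [[0, 0, -9], 0, 5]]}}

```text
time: 14.0
tcp_pos: [504.4, -196.2, 207.0]
orientation: [180.0, 0.0, 82.4]
contact_force: [-0.3, 0.8, -6.1]
width: 13.6
gripper_force: 55.0
```

>>> {"method": "jog_arm", "body": {"increments": [[[0, 0, -9], 0, 5], [[0, 0, -9], 0, 5], [[0, 0, -9], 0, 5], [[0, 0, -9], 0, 5], [[0, 0, -8], 0, 5]]}}

```text
time: 14.42
tcp_pos: [504.3, -196.2, 250.8]
orientation: [180.0, 0.0, 82.4]
contact_force: [0.1, 0.8, -6.5]
width: 13.2
gripper_force: 55.0
```

>>> {"method": "jog_arm", "body": {"increments": [[[0, 0, -6], 0, 5], [[0, 0, -4], 0, 5], [[0, 0, -2], 0, 5], [[0, 0, 0], 0, 5], [[0, 0, 0], 0, 5]]}}

```text
time: 14.83
tcp_pos: [504.2, -196.1, 261.2]
orientation: [-180.0, -0.0, 82.4]
contact_force: [-0.1, 0.7, -6.9]
width: 13.5
gripper_force: 55.0
```

>>> {"method": "jog_arm", "body": {"increments": [[[0, 0, 0], 0, 5], [[0, 0, 0], 0, 5], [[0, 0, 0], 0, 5], [[0, 0, 0], 0, 5], [[0, 0, 0], 0, 5]]}}

```text
time: 15.25
tcp_pos: [504.3, -196.2, 261.5]
orientation: [-180.0, -0.0, 82.4]
contact_force: [0.8, 0.1, -5.5]
width: 13.4
gripper_force: 55.0
```

```bash
python3 - <<'E'
from h import *
np.set_printoptions(precision=2,suppress=True)
s=robot.get_state(); print(s['tcp_pos'],s['orientation'],s['dq'],s['contact_force'],s['moment'],s['gripper_force'])
p,d,m=snap('scene','s5'); S=cloud(d,m)
# rim heights: far wall band, lean from the facing wall's bottom/top
ny=np.array([.1317,.9913]); nx=np.array([.9913,-.1317]); c=np.array([504.2,-196.])
a=(S[...,:2]-c)@nx; b=(S[...,:2]-c)@ny
for b0 in (-120,-60,0,60,120):
    k=(abs(a-75)<12)&(abs(b-b0)<10)&(S[...,2]>20); z=S[...,2][k]; print(b0,k.sum(),np.percentile(z,[2,98]))
q=cv2.resize(p[60:330,90:510],(800,514)); cv2.imwrite('pics/c5.png',q[:,:,::-1])
E
```

```text
[ 504.27 -196.17  261.51] [-179.99   -0.     82.45] [-0.03 -0.04 -0.    0.09  0.03  0.01] [ 0.85  0.1  -5.52] [-0.09  0.09 -0.05] 54.997270703315735
-120 331 [121.96 201.56]
-60 346 [121.8  200.35]
0 596 [122.75 362.19]
60 392 [121.58 200.13]
120 410 [121.02 200.05]
```

View pics/c5.png

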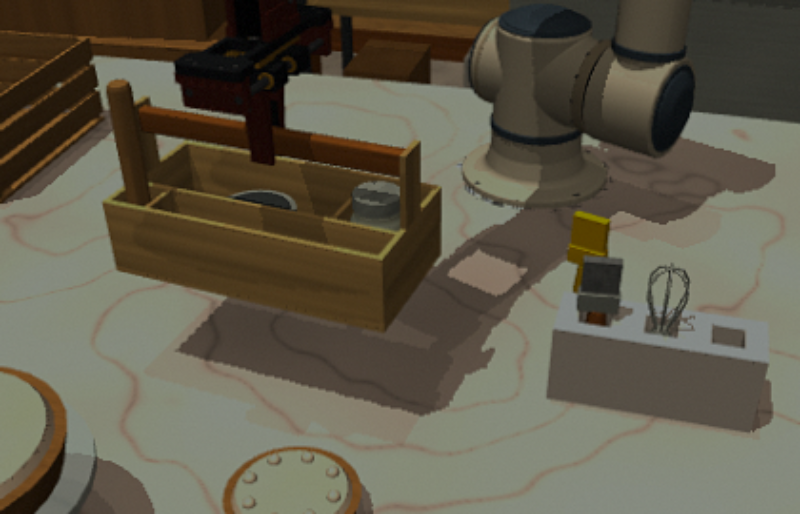

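The carrier hangs level, with its underside about 120 mm up (rim heights equal within 1.5 mm) and not moving. The pin is in its socket at (128,140), and the jar at (375,205) and tins at (265,200) are in place. The whisk and brush are still in the holder at (668,300) and (600,290).

```bash
python3 -c "
from bench import robot
print(robot.close_job())"
```

```text
the job is handed in; nothing more can be done
None
```

The job is handed in at about 15 s on the robot's clock: the pin stands in the corner socket and the carrier is held level and still by the middle of its handle, about 12 cm up, with jar and tins in it and whisk and brush still in the holder. No verdict was returned.

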